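# Close and lock the seedling carton

### The job

Close the blue carton of seedlings on the potting bench: fold the short white flap down flat first, then fold the long blue flap down flat over it, and finally push the yellow slide lock across over the blue flap until it clicks home at the end of its travel. Do not press hard enough to crush the carton, and leave the pots, mug, trowel, label roll and spray bottle around it where they stand.

Things in the scene. Friction and masses are not known exactly. Their poses are not given: they have to be found in the camera images.
- carton: open blue plastic carton, fixed to the bench, 200 (own x) x 240 (own y) x 120 mm high, with seedling pots below its rim. Origin: centre of its underside. Own x points away from the robot, own y to its left. White flap on its left (+y) wall, blue flap on its right (-y) wall; a grey track on its front left corner (own x -98 to -62, y 34 to 124, z 120 to 132 mm) carries the yellow slide lock.
- white_flap (a joint): hinge angle of the white flap (rad): 0 = folded down flat on the carton, 1.57 = upright, larger = leaning outwards (to the carton's +y); limit 2.4. It starts open, at 1.7 to 2.25, and its stiff crease lets it stay where it is left.
- white_flap_hinge (a point): middle of the white flap's hinge line, on top of the left wall (carton x 20, y 120, z 120 mm); the line runs along the carton's x. The flap is a flat plate 154 mm wide (along the hinge), 100 mm long from hinge to free edge, 4 mm thick; closed, its upper face is 124 mm above the bench.
- white_flap_edge (a point): middle of the white flap's free edge, on its outer face (the face that is on top when closed), 100 mm from the hinge; closed it lies at carton x 20, y 20, z 124 mm.
- blue_flap (a joint): hinge angle of the blue flap (rad): 0 = folded down flat, 1.57 = upright, larger = leaning outwards (to the carton's -y); limit 2.4. It starts open, at 1.7 to 2.25, and stays where it is left. If it is closed before the white flap it is in the white flap's way.
- blue_flap_hinge (a point): middle of the blue flap's hinge line, on top of the right wall (carton x 0, y -120, z 125 mm); the line runs along the carton's x. The flap is a flat plate 196 mm wide, 150 mm long from hinge to free edge, 4 mm thick; closed, its upper face is 129 mm above the bench and its last 10 mm cover the white flap's edge.
- blue_flap_edge (a point): middle of the blue flap's free edge, on its outer face (on top when closed), 150 mm from the hinge; closed it lies at carton x 0, y 30, z 129 mm.
- slide_lock (a joint): travel of the yellow slide lock (m), growing as it moves to the carton's own -y: it starts at 0 to 0.018, meets a spring detent (about 6 N to pass) at 0.043 to 0.049, then snaps on and stops at 0.055, which is home. It moves stiffly (1 N) and stays where it is left.
- lock_fin (a point): centre of the top of the slide lock's upright yellow fin, to push or pinch: 26 (carton x) x 16 (carton y) x 30 mm high, top 169 mm above the bench. It stands on a yellow plate 30 x 70 x 6 mm (underside 133 mm up) that reaches 55 mm from the fin's centre towards carton -y, 15 mm towards +y. At travel 0 it is at carton x -80, y 105 mm; at home y 50 mm, the plate over the blue flap.
- red_pot: red pot with a seedling, 70 mm wide, 70 mm high, seedling to 110 mm, loose on the bench to the left of the carton; origin: centre of its underside. A bystander.
- yellow_pot: yellow pot with a seedling, 80 mm wide, 65 mm high, loose on the bench to the left; origin: centre of its underside. A bystander.
- mug: white mug, 80 mm wide, 90 mm high, loose on the bench to the left; origin: centre of its underside. A bystander.
- label_pot: black pot with plant labels standing in it, 84 mm wide, 150 mm high, loose, far right; origin: centre of its underside. A bystander.
- label_roll: paper-coloured ring (roll of labels), 90 mm wide, 30 mm high, lying on the bench to the right; origin: centre of its underside. A bystander.
- trowel: hand trowel with a green handle and steel blade, 270 mm long along its own x, 25 mm high, lying on the bench to the right; origin: under its middle. A bystander.
- spray_bottle: white bottle with a green label and red cap, 72 mm wide, 170 mm high, loose, far left; origin: centre of its underside. A bystander.

How it is judged:
On the way, in this order (a step that is already met when the one before it is completed fails the run):
1. the white flap is folded down flat (value of joint white_flap below 0.06 rad), for 0.2 s.
2. then the blue flap is folded down flat over it (value of joint each of blue_flap, white_flap below 0.06 rad), for 0.2 s.
3. then the slide lock is pushed past its detent to its home (value of joint slide_lock above 0.052 m and value of joint blue_flap below 0.06 rad), for 0.2 s.
At the end, for the whole second after the job is handed in: Both flaps lie flat (each within 0.06 rad of fully closed, white under blue) and the slide lock has snapped home (travel above 52 of 55 mm), and all three stay so (all of step 3 and value of joint white_flap below 0.06 rad); the robot touches nothing.
It fails at once if the gripper fingers press on the carton, its flaps or its lock with more than 60 N (contact force between the fingers and carton above 60 N).
It fails at once if a bystander (pot, mug, label roll, trowel or spray bottle) is moved by more than 40 mm (distance of any of red_pot, yellow_pot, mug, label_pot, label_roll, trowel, spray_bottle from where it was at the start of the episode above 0.04 m).
It fails at once if a pot, the mug or the bottle is tipped over (angle between any of red_pot, yellow_pot, mug, label_pot, spray_bottle's own z axis and vertical above 0.6 rad).
It also fails if it takes over 59 s, if anything falls off the work surface, if the arm or the gripper's body presses on something with over 40 N, if the wrist force passes 120 N, or if a joint passes its speed limit or range.

### The arm

A 6-joint arm with a two-finger parallel gripper is mounted at the origin on the work surface. World frame = base frame: x ahead of the robot, y to its left, z up, the work surface at z = 0. Lengths are in m, angles in rad, forces in N, time in s.
With the tool pointing down it reaches from about 0.3 to 0.775 m from the base axis. Payload 14.6 kg.
Tool frame: the origin (TCP) lies midway between the tips of the shut fingers; the grasp point (between the pads) lies 19 mm behind it (ctrl.pinch_z is the z of the grasp point in the tool frame, in m); z points along the fingers, y is the line along which they close (so a half turn about z gives the same grasp; the last joint's range is limited). The gripper opens to 94 mm and grips with 3 to 60 N. Pads are 16 mm wide; open, the fingers measure 119 mm over their backs; the gripper's body (75 mm by 177 mm) begins 78 mm behind the grasp point.
Start: joints at [1.243, 0.3, 1.521, -0, 1.321, -0.067], TCP at [0.142, 0.531, 0.205] pointing down, gripper open.
Joint ranges: [-3.03, 3.03], [-0.79, 2.21], [0.23, 2.52], [-1.04, 4.18], [0, 3.07], [-2.55, 2.55]. Speed limits (rad/s): [2.22, 2.22, 2.57, 3.14, 3.14, 3.14].

### API

Orientations are given as [roll, pitch, yaw] about the fixed x, y, z axes, in that order (R = Rz(yaw) Ry(pitch) Rx(roll)).
In Python, from station import ctrl, camera, ticket gives the robot as it stands. The module is installed in compiled form; this text tells all that it offers.
- The arm moves only by the shell command python3 -m inch 'ROWS' [FORCE]. ROWS is text: rows parted by semicolons, each of 7 numbers parted by spaces: the opening, from -1 (shut) to 1 (fully open), then the shift along the tool's x, y, z in units of 0.03 m (1.0 is 0.03 m), then the turn, a rotation vector about the tool's x, y, z in units of 10 degrees (1.0 is 10 degrees). In form: grip dx dy dz rx ry rz; .... A call has 1 to 10 rows; each row shifts and turns the commanded pose from where the row before left it, along the tool's axes as they then stand; what a row does not reach is not made up. A row lasts 1/8 s, in which the tool goes at most 62.5 mm and 10.7 degrees, less where a joint would pass 70% of its speed; a pose out of reach is approached as far as the arm can. A call with a number of a shift or a turn outside -1 to 1 is refused whole. A call with a gripper value outside its range is refused whole. The fingers move at their own pace and stop on an object; FORCE is the grip in N (left out, the last holds). Time passes only in rows, so rows that do not move let the fingers close. It gives the time, the measured TCP pose, the force, the opening and the grip force at its end, in the units of the state.
- ctrl.get_obs(): the state, without advancing time (a new reading comes with each control period).
- camera(name): name is "scene" or "top" or "wrist"; returns a dict with "img" (400x640x3 uint8, blue, green, red), "range_z" (400x640 float32, m along the optical axis (not along the pixel's ray), 0 where there is no reading), "intrinsics" (3x3 intrinsics, pixels), "view" (4x4, takes a point from world to camera coordinates). Camera axes: x right, y down, z forward; pixel columns grow to the right and rows downward; lengths in m; the calibration is good to about 2 mm. A picture is of the moment at which its call begins.
- ticket.hand_in(): hands the job in; it is judged then, once.
The state is a dict: "time_s": time; "qpos": joint angles; "joint_vel": joint speeds; "tau": joint torques, N m; "ee_pos": TCP position; "eef_rot": TCP orientation; "force": force on the tool from outside, world axes, zero at the start; "moment": the same for the moment, N m; "grip_width": finger opening in m; "grip_force": force on a finger pad.
Only numpy, scipy, OpenCV 4.12 (cv2) and the standard library are available. Lean on these libraries where they do the work, as an engineer would, in place of code of your own. Each camera call takes 0.05 s, during which the arm holds its last target. There are 200 camera calls.

## Working session

There is one attempt and no reset: what is moved stays moved. The work goes in short steps, Python scripts to look and compute and a shell command to move; the robot and the scene stay as the last step left them, time stands still between calls to the robot, and variables do not carry over. Pictures are saved under pics/ and viewed, at most 10 in all, crops included, and the job is handed in when it is done.

```bash
mkdir -p pics
cat > h.py <<'E'
import numpy as np, cv2
from station import ctrl, camera, ticket
from scipy.spatial.transform import Rotation as R
def cloud(c):
    z=c["range_z"]; K=c["intrinsics"]; v,u=np.mgrid[:400,:640]
    p=np.stack([(u-K[0,2])/K[0,0]*z,(v-K[1,2])/K[1,1]*z,z],-1)
    T=np.linalg.inv(c["view"]); return p@T[:3,:3].T+T[:3,3]
E
python3 - <<'E'
from h import *
a=camera("top");b=camera("scene")
cv2.imwrite("pics/a.png",a["img"]);cv2.imwrite("pics/b.png",b["img"])
np.savez("s.npz",ai=a["img"],ap=cloud(a),az=a["range_z"],bi=b["img"],bp=cloud(b),bz=b["range_z"])
o=ctrl.get_obs();print(o)
E
```

```text
{'time_s': 0.1, 'qpos': array([ 1.24337753e+00,  3.00437924e-01,  1.52151837e+00,  2.28682717e-05,
        1.32070440e+00, -6.65812529e-02]), 'joint_vel': array([-0.00034354, -0.00108135, -0.00270818,  0.00166983, -0.00206271,
       -0.00020351]), 'tau': array([ 9.25100721e-04, -5.32650268e+01, -3.53284943e+01,  7.10027735e-02,
        2.35304347e-02, -8.11878454e-05]), 'ee_pos': array([0.14175008, 0.53117438, 0.20493106]), 'eef_rot': array([-3.14052846e+00, -9.31601578e-05,  2.88074939e+00]), 'force': array([0.27058608, 0.17495026, 0.08511701]), 'moment': array([-0.05226482,  0.03182448, -0.00620625]), 'grip_force': 0.0, 'grip_width': 0.09394927779668018}
```

View pics/a.png

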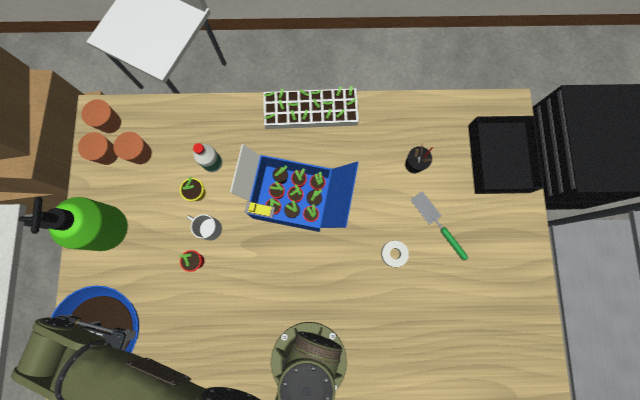

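View pics/b.png

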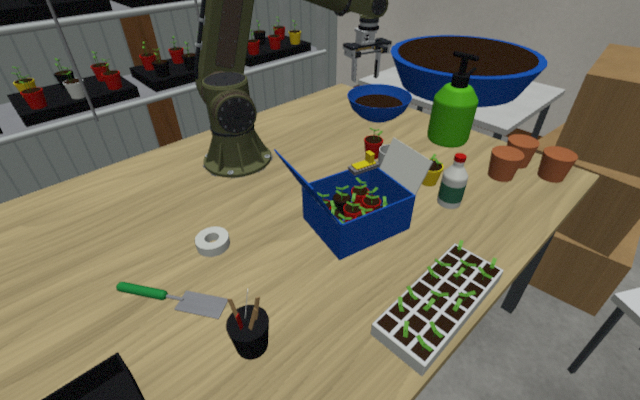

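The top view shows the carton centred near (293,193), with the white flap at (243,172), the blue flap at (340,195) and the lock at (260,209). The mug is at (203,227), the yellow pot at (191,189), the bottle at (206,157) and the red pot at (190,260). Both flaps lean outwards.

```bash
cat > meas.py <<'E'
from h import *
def go(i,p,z,full=True):
    hsv=cv2.cvtColor(i,cv2.COLOR_BGR2HSV); H,S,V=[hsv[...,k].astype(int) for k in range(3)]
    ok=(z>0)&(p[...,0]>.2)&(p[...,0]<.8)&(abs(p[...,1])<.45)
    blue=ok&(H>100)&(H<130)&(S>120)&(p[...,2]>.02)
    yel=ok&(H>20)&(H<35)&(S>150)&(p[...,2]>.1)
    white=ok&(S<50)&(V>110)&(p[...,2]>.122)&(p[...,1]>-.1)&(p[...,1]<.3)
    return blue,yel,white
if __name__=="__main__":
    d=np.load("s.npz")
    for n in "ab":
        p=d[n+"p"];b,y,w=go(d[n+"i"],p,d[n+"z"])
        r=p[b&(p[...,2]<.13)&(p[...,2]>.11)]
        rect=cv2.minAreaRect(r[:,:2].astype(np.float32)); print(n,"rim",len(r),rect,cv2.boxPoints(rect).round(3).tolist())
        for k,m in(("blueflap",b&(p[...,2]>.135)),("white",w),("yel",y)):
            q=p[m]
            if len(q)<5: print(k,len(q));continue
            c=q.mean(0); n_=np.linalg.svd(q-c,full_matrices=False)[2][2]
            print(k,len(q),"c",c.round(3),"n",n_.round(3),"min",q.min(0).round(3),"max",q.max(0).round(3))
    p=d["ap"];ok=(d["az"]>0)&(p[...,2]>.015)
    l=cv2.connectedComponentsWithStats((ok&(p[...,0]>.15)&(p[...,0]<.85)&(abs(p[...,1])<.5)).astype(np.uint8))[1]
    for k in range(1,l.max()+1):
        q=p[l==k]
        if len(q)>40: print(k,len(q),q.min(0).round(3),q.max(0).round(3))
E
python3 meas.py
```

```text
a rim 492 ((0.5478971004486084, 0.05176287144422531), (0.24371758103370667, 0.20043742656707764), 77.48192596435547) [[0.42399999499320984, -0.04500000178813934], [0.6190000176429749, -0.08900000154972076], [0.671999990940094, 0.14900000393390656], [0.47600001096725464, 0.19200000166893005]]
blueflap 1508 c [ 0.512 -0.102  0.203] n [0.188 0.861 0.473] min [ 0.415 -0.153  0.135] max [ 0.614 -0.047  0.262]
white 1066 c [0.588 0.185 0.169] n [ 0.089  0.794 -0.601] min [ 0.461 -0.089  0.122] max [0.676 0.224 0.218]
yel 198 c [0.486 0.145 0.147] n [ 0.715  0.276 -0.642] min [0.467 0.112 0.135] max [0.504 0.179 0.176]
b rim 669 ((0.5475757122039795, 0.047816306352615356), (0.25026828050613403, 0.20487569272518158), 77.79360961914062) [[0.42100000381469727, -0.05299999937415123], [0.6209999918937683, -0.09600000083446503], [0.6740000247955322, 0.14800000190734863], [0.4740000069141388, 0.19200000166893005]]
blueflap 363 c [ 0.546 -0.124  0.213] n [-0.186 -0.869 -0.459] min [ 0.418 -0.159  0.136] max [ 0.616 -0.069  0.258]
white 1586 c [0.6   0.182 0.167] n [-0.123 -0.845  0.52 ] min [ 0.439 -0.065  0.122] max [0.679 0.22  0.212]
yel 201 c [0.493 0.145 0.145] n [-0.004  0.422 -0.907] min [0.467 0.012 0.101] max [0.618 0.184 0.169]
1 1231 [ 0.806 -0.187  0.015] [0.85  0.151 0.072]
2 582 [0.645 0.303 0.015] [0.715 0.374 0.176]
3 552 [ 0.624 -0.428  0.015] [ 0.707 -0.345  0.148]
4 6105 [ 0.412 -0.153  0.015] [0.676 0.224 0.262]
5 471 [0.533 0.35  0.015] [0.61  0.431 0.105]
9 432 [0.403 0.299 0.015] [0.484 0.402 0.096]
13 135 [ 0.364 -0.5    0.015] [ 0.458 -0.446  0.03 ]
14 481 [ 0.303 -0.339  0.015] [ 0.39  -0.251  0.038]
15 406 [0.298 0.345 0.015] [0.366 0.419 0.119]
16 1488 [0.15  0.367 0.307] [0.196 0.5   0.547]
```

```bash
cat >> h.py <<'E'
C=np.array([.548,.050,0]); EX=np.array([.976,-.217,0]); EY=np.array([.217,.976,0])
def cart(p): d=np.asarray(p)-C; return np.stack([d@EX,d@EY,d[...,2]],-1)
E
cat > st.py <<'E'
from h import *
o=ctrl.get_obs(); print(round(o["time_s"],2),"carton mm",(cart(o["ee_pos"])*1e3).round(1),"rpy deg",np.degrees(o["eef_rot"]).round(1),"F",o["force"].round(1),"w",o["grip_width"].round(3))
E
python3 - <<'E'
from h import *
from meas import go
d=np.load("s.npz")
for n in "ab":
    p=d[n+"p"];b,y,w=go(d[n+"i"],p,d[n+"z"]); c=cart(p)
    for k,m in(("white",w&(c[...,1]>.122)&(c[...,0]>-.05)&(c[...,2]>.13)),("blue",b&(c[...,1]<-.122)&(c[...,2]>.135)),("fin",y&(c[...,2]>.155))):
        q=c[m]; 
        if len(q)<4: continue
        v=np.linalg.svd(q-q.mean(0),full_matrices=False)[2][2]
        print(n,k,len(q),q.mean(0).round(3),"ang",np.arctan2(abs(v[1]),-abs(v[2])).round(2),q.min(0).round(3),q.max(0).round(3))
E
python3 -m inch '-1 0 0 0 0 0 -0.25;-1 -1 -0.3 0 0 0 0;-1 -1 -0.3 0 0 0 0;-1 -1 -0.3 0 0 0 0;-1 -1 -0.3 0 0 0 0;-1 -1 -0.3 0 0 0 0;-1 -1 -0.3 0 0 0 0;-1 -1 -0.3 0 0 0 0;-1 -1 -0.3 0 0 0 0'; python3 st.py
```

```text
a white 874 [0.022 0.148 0.175] ang 1.98 [-0.05   0.127  0.13 ] [0.096 0.169 0.218]
a blue 1468 [-0.002 -0.157  0.205] ang 2.06 [-0.098 -0.189  0.137] [ 0.097 -0.122  0.262]
a fin 46 [-0.082  0.1    0.169] ang 2.41 [-0.094  0.094  0.157] [-0.069  0.108  0.176]
b white 1360 [0.028 0.144 0.171] ang 1.97 [-0.05   0.124  0.13 ] [0.098 0.165 0.212]
b blue 363 [ 0.036 -0.17   0.213] ang 2.05 [-0.091 -0.194  0.136] [ 0.101 -0.129  0.258]
b fin 49 [-0.076  0.096  0.164] ang 2.81 [-0.091  0.088  0.156] [-0.066  0.107  0.169]
time_s: 1.23
ee_pos: [0.3614, 0.4087, 0.2051]
eef_rot: [-3.141, -0.0, 2.924]
force: [0.0, -0.9, -0.3]
grip_width: 0.0073
grip_force: 0.0Traceback (most recent call last):
  File "st.py", line 2, in <module>
    o=ctrl.get_obs(); print(round(o["time_s"],2),"carton mm",(cart(o["ee_pos"])*1e3).round(1),"rpy deg",np.degrees(o["eef_rot"]).round(1),"F",o["force"].round(1),"w",o["grip_width"].round(3))
                                                                                                                                                                      ^^^^^^^^^^^^^^^^^^^^^
AttributeError: 'float' object has no attribute 'round'
```

```bash
sed -i 's/,"w".*/)/' st.py
python3 -m inch '-1 -1 -0.2 0 0 0 0;-1 -1 -0.2 0 0 0 0;-1 -1 -0.2 0 0 0 0;-1 -1 -0.3 0 0 0 0;-1 -1 -0.3 0 0 0 0;-1 -1 -0.4 0 0 0 0;-1 -1 -0.5 0 0 0 0;-1 -1 -0.5 0 0 0 0;-1 -1 -0.4 0 0 0 0;-1 -0.4 0 0 0 0 0' && python3 -m inch '-1 0 0 0.7 0 0 0;-1 0 0 0.5 0 0 0;-1 0 0 0 0 0 0'; python3 st.py
```

```text
time_s: 2.48
ee_pos: [0.6175, 0.2597, 0.2048]
eef_rot: [-3.141, -0.001, 2.923]
force: [-0.6, 0.4, 0.5]
grip_width: 0.0001
grip_force: 0.0
time_s: 2.85
ee_pos: [0.6158, 0.2611, 0.1682]
eef_rot: [-3.14, -0.002, 2.925]
force: [0.4, -0.2, -0.0]
grip_width: 0.0005
grip_force: 0.0
2.85 carton mm [ 20.4 220.8 168.2] rpy deg [-1.799e+02 -1.000e-01  1.676e+02] F [ 0.4 -0.2 -0. ]
```

```bash
python3 -m inch '-1 0 -0.5 0 0 0 0;-1 0 -0.5 0 0 0 0;-1 0 -0.5 0 0 0 0;-1 0 -0.5 0 0 0 0;-1 0 -0.5 0 0 0 0;-1 0 -0.5 0 0 0 0;-1 0 -0.5 0 0 0 0;-1 0 -0.5 0 0 0 0;-1 0 -0.5 0 0 0 0;-1 0 -0.5 0 0 0 0' && python3 -m inch '-1 0 -0.4 0.2 0 0 0;-1 0 0 0.4 0 0 0;-1 0 0 0.4 0 0 0;-1 0 0.1 0.2 0 0 0;-1 0 0 0 0 0 0;-1 0 0 0 0 0 0'; python3 st.py
```

```text
time_s: 4.1
ee_pos: [0.5841, 0.1132, 0.1695]
eef_rot: [-3.142, 0.0, 2.924]
force: [-0.2, -0.0, -0.8]
grip_width: 0.0005
grip_force: 0.3
time_s: 4.85
ee_pos: [0.5825, 0.1057, 0.1336]
eef_rot: [3.141, 0.0, 2.925]
force: [0.2, -0.4, 0.4]
grip_width: 0.0003
grip_force: 0.0
4.85 carton mm [ 21.6  61.9 133.6] rpy deg [180.    0.  167.6] F [ 0.2 -0.4  0.4]
```

```bash
python3 -m inch '-1 0 -0.4 0.1 0 0 0;-1 0 0 0.15 0 0 0;-1 0 0 0.1 0 0 0;-1 0 0 0.05 0 0 0;-1 0 0 0 0 0 0;-1 0 0 0 0 0 0'; python3 st.py
```

```text
time_s: 5.6
ee_pos: [0.5801, 0.0932, 0.1239]
eef_rot: [-3.141, 0.002, 2.924]
force: [-11.6, -5.6, 24.5]
grip_width: 0.0003
grip_force: 12.4
5.6 carton mm [ 22.   49.1 123.9] rpy deg [-1.800e+02  1.000e-01  1.675e+02] F [-11.6  -5.6  24.5]
```

```bash
python3 -m inch '-1 0 0 -0.3 0 0 0;-1 0.1 0 -0.9 0 0 0;-1 0.2 0 -0.9 0 0 0;-1 0.2 0 -1 0 0 0;-1 0.2 -0.3 -1 0 0 0;-1 0 -0.4 -1 0 0 0;-1 0 -0.6 -1 0 0 0;-1 0 -0.8 0 0 0 0;-1 0 -0.8 0 0 0 0;-1 0 0 0 0 0 0'; python3 st.py
python3 - <<'E'
from h import *
a=camera("top");c=cart(cloud(a));cv2.imwrite("pics/c.png",cv2.resize(a["img"][120:260,160:440],None,fx=2.5,fy=2.5))
hsv=cv2.cvtColor(a["img"],cv2.COLOR_BGR2HSV)
m=(hsv[...,1]<60)&(hsv[...,2]>100)&(c[...,2]>.11)&(c[...,2]<.15)&(c[...,1]>0.01)&(c[...,1]<.14)&(abs(c[...,0]-.04)<.07)
q=c[m];print(len(q),q.min(0),q.max(0),np.polyfit(q[:,1],q[:,2],1))
E
```

```text
time_s: 6.85
ee_pos: [0.5404, 0.0124, 0.3045]
eef_rot: [3.142, 0.0, 2.923]
force: [-0.0, -0.2, 0.2]
grip_width: 0.0007
grip_force: 0.0
6.85 carton mm [  0.8 -38.3 304.5] rpy deg [180.    0.  167.5] F [-0.  -0.2  0.2]
209 [-0.02923949  0.0321454   0.11906308] [0.09147622 0.12554958 0.13205173] [-0.00169115  0.12575749]
```

View pics/c.png

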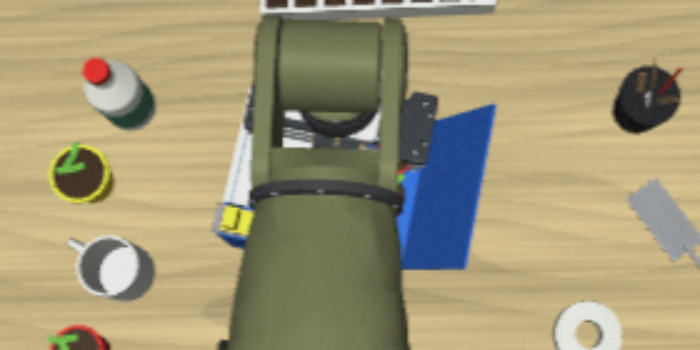

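The picture shows the white flap lying flat (slope about 0) at (240,160), with the lock at (237,220) and the blue flap still leaning out at (450,190).

```bash
python3 -m inch '-1 0 -1 0 0 0 0;-1 0 -1 0 0 0 0;-1 0 -1 0 0 0 0;-1 0 -1 0 0 0 0;-1 0 -1 0 0 0 0;-1 0 -1 0 0 0 0;-1 0 -0.75 0 0 0 0;-1 0 0 0.8 0 0 0;-1 0 0 1 0 0 0;-1 0 0 1 0 0 0' && python3 -m inch '-1 0 0 0.7 0 0 0;-1 0 0 0 0 0 0'; python3 st.py
```

```text
time_s: 8.15
ee_pos: [0.4974, -0.1836, 0.2194]
eef_rot: [3.141, 0.0, 2.925]
force: [-0.7, 0.9, -0.6]
grip_width: 0.0005
grip_force: 0.0
time_s: 8.4
ee_pos: [0.4968, -0.1835, 0.1982]
eef_rot: [3.141, -0.003, 2.925]
force: [-0.1, -0.2, 0.5]
grip_width: 0.0006
grip_force: 0.0
8.4 carton mm [   0.7 -239.   198.2] rpy deg [ 1.800e+02 -1.000e-01  1.676e+02] F [-0.1 -0.2  0.5]
```

```bash
python3 -m inch '-1 0 0.7 0 0 0 0;-1 0 0.7 0 0 0 0;-1 0 0.7 0 0 0 0;-1 0 0.7 0 0 0 0;-1 0 0.7 0 0 0 0;-1 0 0.7 0 0 0 0;-1 0 0.6 0 0 0 0;-1 0 0.6 0 0 0 0;-1 0 0.5 0 0 0 0;-1 0 0.4 0.2 0 0 0' && python3 -m inch '-1 0 0.2 0.4 0 0 0;-1 0 0.2 0.4 0 0 0;-1 0 0.2 0.4 0 0 0;-1 0 0.2 0.4 0 0 0;-1 0 0.1 0.2 0 0 0;-1 0 0 0 0 0 0;-1 0 0 0 0 0 0'; python3 st.py
```

```text
time_s: 9.65
ee_pos: [0.538, 0.001, 0.1936]
eef_rot: [3.141, 0.001, 2.925]
force: [0.6, -1.7, -0.4]
grip_width: 0.0005
grip_force: 0.3
time_s: 10.52
ee_pos: [0.5436, 0.0264, 0.1398]
eef_rot: [3.141, 0.001, 2.924]
force: [0.3, -0.0, -0.5]
grip_width: 0.0005
grip_force: 0.0
10.53 carton mm [  0.9 -24.  139.8] rpy deg [180.    0.  167.6] F [ 0.3 -0.  -0.5]
```

```bash
python3 -m inch '-1 0 0.3 0.15 0 0 0;-1 0 0.1 0.15 0 0 0;-1 0 0 0.08 0 0 0;-1 0 0 0.04 0 0 0;-1 0 0 0 0 0 0;-1 0 0 0 0 0 0'; python3 st.py
```

```text
time_s: 11.28
ee_pos: [0.5464, 0.0389, 0.1289]
eef_rot: [3.14, 0.002, 2.925]
force: [-7.9, 4.0, 22.6]
grip_width: 0.0005
grip_force: 11.2
11.28 carton mm [  0.9 -11.2 128.9] rpy deg [1.799e+02 1.000e-01 1.676e+02] F [-7.9  4.  22.6]
```

```bash
python3 -m inch '-1 0 0 -0.4 0 0 0;-1 0 0 -1 0 0 0;-1 0 0 -1 0 0 0;-1 0.5 1 0 0 0 0;-1 0.5 1 0 0 0 0;-1 0.6 1 0 0 0 0;-1 0.6 1 0 0 0 0;-1 0.5 1 0 0 0 0;-1 0 0.1 0.6 0 0 0;-1 0 0 1 0 0 0' && python3 -m inch '-1 0 0 0.2 0 0 0;-1 0 0 0 0 0 0'; python3 st.py
python3 - <<'E'
from h import *
from meas import go
a=camera("top");b=camera("scene");p=cloud(b);c=cart(p)
bl,y,w=go(b["img"],p,b["range_z"])
q=c[bl&(c[...,2]>.11)&(abs(c[...,0])<.09)&(c[...,1]>-.11)&(c[...,1]<.025)];print("blue",len(q),np.polyfit(q[:,1],q[:,2],1))
q=c[y&(c[...,2]>.15)&(c[...,1]>.02)&(c[...,0]<0)];print("fin",len(q),q.min(0),q.max(0))
cv2.imwrite("pics/d.png",cv2.resize(b["img"][110:260,260:460],None,fx=3,fy=3))
E
```

```text
time_s: 12.52
ee_pos: [0.5003, 0.205, 0.1502]
eef_rot: [3.141, 0.001, 2.925]
force: [0.3, 0.1, -0.4]
grip_width: 0.0001
grip_force: 0.0
time_s: 12.78
ee_pos: [0.5001, 0.2046, 0.1449]
eef_rot: [-3.141, -0.0, 2.924]
force: [-0.6, 0.4, 0.3]
grip_width: 0.0003
grip_force: 0.0
12.78 carton mm [-80.3 140.5 144.9] rpy deg [-180.    -0.   167.5] F [-0.6  0.4  0.3]
blue 1971 [0.00025267 0.12695641]
fin 69 [-0.09435776  0.088298    0.15013965] [-0.05652049  0.16518978  0.39770834]
```

View pics/d.png

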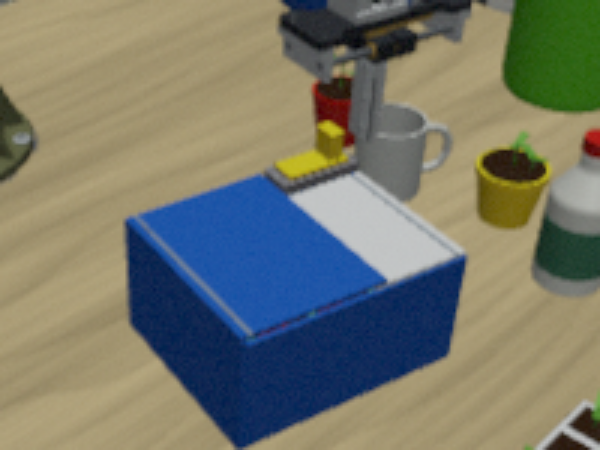

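Both flaps are flat, and the closed fingers stand behind the yellow fin at (330,140). Next is the lock push.

```bash
python3 -m inch '-1 0 -0.4 0 0 0 0;-1 0 -0.4 0 0 0 0;-1 0 -0.4 0 0 0 0;-1 0 -0.3 0 0 0 0;-1 0 -0.2 0 0 0 0;-1 0 -0.1 0 0 0 0;-1 0 -0.1 0 0 0 0;-1 0 -0.1 0 0 0 0;-1 0 -0.1 0 0 0 0;-1 0 0 0 0 0 0'; python3 st.py
```

```text
time_s: 14.12
ee_pos: [0.4862, 0.1434, 0.1447]
eef_rot: [-3.141, -0.0, 2.924]
force: [0.1, -0.1, -0.0]
grip_width: -0.0001
grip_force: 0.0
14.12 carton mm [-80.6  77.7 144.7] rpy deg [-180.    -0.   167.6] F [ 0.1 -0.1 -0. ]
```

```bash
python3 -m inch '-1 0 -0.1 0 0 0 0;-1 0 -0.1 0 0 0 0;-1 0 0 0 0 0 0;-1 0 0 0 0 0 0'; python3 st.py;  python3 - <<'E'
from h import *
from meas import go
for n in("top","scene"):
    b=camera(n);p=cloud(b);c=cart(p);y=go(b["img"],p,b["range_z"])[1]
    for s,m in(("fin",(c[...,2]>.155)&(c[...,2]<.18)),("plate",c[...,2]<.145)):
        q=c[y&m&(c[...,1]<.15)&(c[...,1]>-.02)&(c[...,0]<-.05)];print(n,s,len(q),q.min(0),q.max(0)) if len(q) else 0
E
```

```text
time_s: 14.62
ee_pos: [0.485, 0.1378, 0.1448]
eef_rot: [3.141, -0.0, 2.924]
force: [0.6, 4.3, -0.5]
grip_width: 0.0002
grip_force: 2.2
14.62 carton mm [-80.5  72.1 144.8] rpy deg [180.   -0.  167.6] F [ 0.6  4.3 -0.5]
top plate 2 [-0.08327111  0.00092066  0.13691585] [-0.067273    0.00110922  0.1384388 ]
scene fin 57 [-0.09299089  0.04173659  0.15506258] [-0.06468391  0.0589572   0.16802117]
scene plate 125 [-0.09432773 -0.00257227  0.13387442] [-0.06316647  0.06514186  0.14381515]
```

```bash
python3 -m inch '-1 0 -0.1 0 0 0 0;-1 0 0 0 0 0 0;-1 0 0 0 0 0 0'; python3 st.py; python3 -m inch '-1 0 -0.1 0 0 0 0;-1 0 0 0 0 0 0;-1 0 0 0 0 0 0'; python3 st.py
```

```text
time_s: 15.1
ee_pos: [0.4849, 0.1373, 0.1452]
eef_rot: [3.136, 0.001, 2.925]
force: [4.7, 24.8, -3.6]
grip_width: 0.0005
grip_force: 12.1
15.1 carton mm [-80.5  71.5 145.2] rpy deg [1.797e+02 1.000e-01 1.676e+02] F [ 4.7 24.8 -3.6]
time_s: 15.48
ee_pos: [0.4848, 0.1367, 0.1456]
eef_rot: [3.131, 0.002, 2.925]
force: [8.4, 43.4, -5.3]
grip_width: 0.0003
grip_force: 21.9
15.47 carton mm [-80.5  71.  145.6] rpy deg [1.794e+02 1.000e-01 1.676e+02] F [ 8.4 43.4 -5.3]
```

It is at the hard stop: the force is well past the detent and the fin is at y ≈ 50 mm. Now I'll back off and clear the carton.

```bash
python3 -m inch '-1 0 0.4 0 0 0 0;-1 0 0.8 0 0 0 0;-1 0 0.8 0 0 0 0;-1 0 0 -1 0 0 0;-1 0 0 -1 0 0 0;-1 0 0 -1 0 0 0;-1 1 0 -1 0 0 0;-1 1 0 0 0 0 0;-1 0 0 0 0 0 0;-1 0 0 0 0 0 0'; python3 st.py
python3 - <<'E'
from h import *
from meas import go
b=camera("scene");p=cloud(b);c=cart(p);bl,y,w=go(b["img"],p,b["range_z"])
q=c[y&(c[...,2]>.155)&(c[...,2]<.18)&(c[...,1]<.15)&(c[...,1]>-.02)&(c[...,0]<-.05)];print("fin",q.min(0),q.max(0))
q=c[bl&(c[...,2]>.11)&(abs(c[...,0])<.09)&(c[...,1]>-.11)&(c[...,1]<.025)];print("blue",np.polyfit(q[:,1],q[:,2],1))
cv2.imwrite("pics/e.png",b["img"])
E
```

```text
time_s: 16.73
ee_pos: [0.4385, 0.2031, 0.2648]
eef_rot: [-3.141, 0.0, 2.924]
force: [0.5, 0.5, 0.2]
grip_width: 0.0004
grip_force: 0.0
16.73 carton mm [-140.1  125.6  264.8] rpy deg [-180.     0.   167.6] F [0.5 0.5 0.2]
fin [-0.09069187  0.04125729  0.15511534] [-0.06524726  0.05776485  0.16943804]
blue [0.00070822 0.12704384]
```

View pics/e.png

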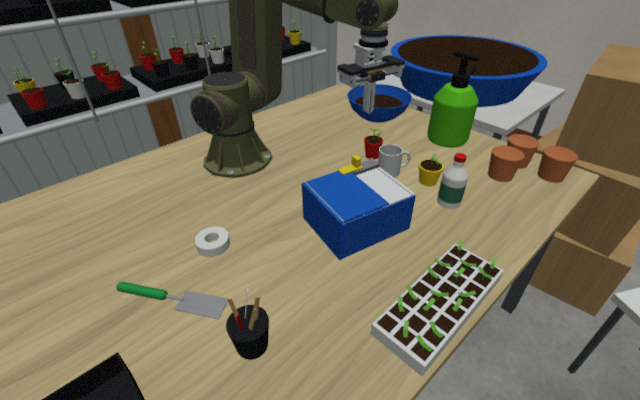

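The carton at (357,210) is closed, the lock is home at (352,165), all the bystanders look unmoved and the robot is clear.

```bash
python3 -c "
from station import ticket
print(ticket.hand_in())"
```

```text
the job is handed in; nothing more can be done
None
```

I closed the carton and handed the job in after about 17 s on the robot's clock: white flap flat, blue flap flat over it, slide lock at its end stop and bystanders apparently unmoved in the last picture; no verdict came back.

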